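# Seat the crank lid on the spice mill's hidden square spindle and wind it

## Task

Fit the loose crank lid on the hand spice mill: feel for the square spindle hidden in its mouth until the socket drops over it, then push the lid fully home onto the rim, all with light pressure, never forcing the spindle down on its spring. Then wind the crank clockwise (seen from above) one full turn to run the burrs through, let go, and leave the lid fully seated. Leave the other things on the shelf alone.

Things in the scene. Friction and masses are not known exactly. Their poses are not given: they have to be found in the camera images.
- mill: Hand spice mill, fixed to the shelf by its black suction foot (110 mm across, 24 mm high). Above it a glass catch jar and a round steel body, 60 mm across, open at the top, 140 mm high in all. Origin at the centre of its underside, z up. Its yaw tells nothing of the spindle's.
- mill_mouth (a point): Centre of the mill's open mouth, level with the bevelled rim (60 mm across outside, 140 mm above the shelf), z up. On its axis, inside, stands the square steel spindle, 15 mm across flats, at an unknown angle (repeats every 90 degrees): its round cone nose ends 4 mm below the rim, the square begins 8 mm below it. Two sprung balls in its flats hold the lid on.
- crank: Loose crank lid, 0.3 kg, standing on its skirt: a round steel lid 69 mm across, 30 mm high; its bell-mouthed skirt (61.8 mm inside) slips over the mill's mouth. On top a flat arm (16 mm wide, top face at 36 mm) runs along +x to the knob. Origin: centre of the skirt's lower edge, z up along the axis. Fully home, the lid rests on the rim, origin 24 mm below the mouth.
- crank_socket (a point): Mouth of the square socket (15.8 mm across flats, sides along the crank's x and y) under the lid, on its axis, 2 mm above the skirt's edge. If the square does not line up, the socket stops on its corners, about 14 mm short of home; lined up (within about 5 degrees) it sinks until 5 mm short, where the balls hold it, and goes home with a push of 4 to 12 N.
- crank_grip (a point): Point on the crank's axis inside the square boss on top of the lid (22 by 22 mm, faces along the crank's x and y, from 36 to 68 mm above the skirt's edge); the point is 54 mm above the skirt's edge, 30 mm above the mill's mouth when home. Axes as the crank's.
- knob_grip (a point): Centre of the crank's round wooden knob (24 mm wide, from 42 to 81 mm above the skirt's edge; this point is at 62 mm), 85 mm from the crank's axis. The knob spins freely on its pin, so it can be held while it goes round.
- mill_burr (a joint): Turn of the mill's burr and spindle since the start (rad, clockwise from above positive, 0 at the start whatever the square's angle). It turns either way without end against about 0.28 N m of friction.
- spindle_give (a joint): How far the mill's spindle is pushed down on its burr spring (m, 0 at rest, downward positive). It yields from about 9 N on, then 8 N per mm. Pushed down over 2 mm (about 25 N), the burrs are damaged.
- gasket_big: Black rubber cooker gasket ring lying flat, 200 mm across, 9 mm high; origin at its centre. Bystander.
- gasket_small: Smaller gasket ring, 168 mm across, lying inside the big one. Bystander.
- whistle_mid (a point): Middle of the aluminium whistle weight, 26 mm across, 40 mm high, upright. Bystander.
- katori: Empty steel katori (small bowl), 90 mm across, 36 mm high; origin under its centre. Bystander.
There are look-alikes about, which are no part of the job. What is shaped like the crank but orange or yellow is not meant. Leave any pink look-alike of the mill alone.

How it is judged:
On the way, in this order (a step that is already met when the one before it is completed fails the run):
1. the crank lid is seated: socket over the spindle, lid home on the rim, before the burr has been wound (z of crank_grip in the frame of mill_mouth below 0.0325 m and horizontal distance between crank_grip and mill_mouth below 0.005 m and angle between crank_grip's own z axis and vertical below 0.07 rad and value of joint mill_burr below 2 rad), for 0.2 s.
2. the burr has been wound one full turn clockwise (up to 40 degrees short is allowed) (value of joint mill_burr above 5.6 rad), for 0.1 s.
At the end, for the whole second after the job is handed in: The crank lid sits home on the mill's rim (within 2.5 mm of fully down, 5 mm of centre and 4 degrees of level), let go and at rest, and the burr stands at least one full turn clockwise from where it started (40 degrees short is allowed) (value of joint mill_burr above 5.6 rad and velocity of joint mill_burr below 0.1 rad/s and z of crank_grip in the frame of mill_mouth below 0.0325 m and horizontal distance between crank_grip and mill_mouth below 0.005 m and angle between crank_grip's own z axis and vertical below 0.07 rad and linear speed of crank below 0.02 m/s); the robot touches nothing.
It fails at once if the spindle is forced down on its burr spring by more than 2 mm (about 25 N) (value of joint spindle_give above 0.002 m).
It fails at once if a bystander is moved by more than 20 mm (distance of any of gasket_big, gasket_small, whistle_mid, katori from where it was at the start of the episode above 0.02 m).
It also fails if it takes over 72 s, if anything falls off the work surface, if the arm or the gripper's body presses on something with over 40 N, if the wrist force passes 120 N, or if a joint passes its speed limit or range.

## Robot

A 7-joint arm with a two-finger parallel gripper is mounted at the origin on the work surface. World frame = base frame: x ahead of the robot, y to its left, z up, the work surface at z = 0. Lengths are in m, angles in rad, forces in N, time in s.
With the tool pointing down it reaches from about 0.4 to 0.9 m from the base axis. Payload 5.6 kg.
Tool frame: the origin (TCP) lies midway between the tips of the shut fingers; the grasp point (between the pads) lies 19 mm behind it (ctrl.tcp_to_grasp is the distance from the TCP to the grasp point, in m); x points along the fingers, z is the direction in which the jaws open and shut, and the axes are right-handed (so a half turn about x gives the same grasp; the last joint's range is limited). The gripper opens to 92 mm and grips with 3 to 60 N. Pads are 20 mm wide; open, the fingers measure 128 mm over their backs; the gripper's body (75 mm by 189 mm) begins 69 mm behind the grasp point.
Start: joints at [-1.198, 0.468, -0.012, 1.603, 0.006, 1.071, -0.056], TCP at [0.263, 0.595, 0.215] pointing down, gripper open.
Joint ranges: [-2.53, 2.53], [-0.31, 2.02], [-1.57, 1.55], [0.28, 2.44], [-1.29, 4.43], [0.15, 1.84], [-2.92, 2.92]. Speed limits (rad/s): [2.57, 2.57, 3.14, 3.14, 3.14, 3.14, 3.14].

## Interface

Orientations are given as a rotation vector (axis times angle).
In Python, from cell import ctrl gives the robot as it stands. Calls block until the motion is done:
- ctrl.move_to(position, orientation): joint-space move of the TCP to a pose.
- ctrl.servo_line(position, attitude=None, velocity=0.15): straight line of the TCP; attitude=None keeps the orientation; velocity is the mean speed in m/s.
- ctrl.move_j(angles): joint-space move.
- ctrl.move_gripper(opening, effort=None): finger opening in m; effort is the grip in N (None keeps the last); returns when the fingers have stopped.
- ctrl.sleep(seconds).
- ctrl.ik(position, orientation): joint angles nearest the present ones, or None.
- ctrl.state(): the state.
- ctrl.camera(name): name is "side" or "top"; returns (picture, depth): 480x640x3 uint8, red, green, blue; 480x640 float32, m along the optical axis (not along the pixel's ray), 0 where there is no reading.
- ctrl.camera_params(name): a dict with "fx", "fy", "cx", "cy" (pixels), "k1" (the pictures are not rectified: a ray, as slopes to the right and down, at radius r is drawn at 1 + k1 r^2 times it, then the intrinsics apply), "T" (4x4, takes a point from camera to world coordinates). Camera axes: x right, y up, looking along -z (the intrinsics and any distortion apply to the point x, -y, -z); pixel columns grow to the right and rows downward; lengths in m; the calibration is good to about 2 mm. A picture is of the moment at which its call begins. camera_params takes no time and is no camera call.
A pose or a line that the arm cannot do raises ctrl.Unreachable and nothing moves.
- ctrl.sign_off(): hands the job in, once; it reports no verdict.
The state is a dict: "time": time; "joint_positions": joint angles; "joint_vel": joint speeds; "joint_efforts": joint torques, N m; "position": TCP position; "ee_rot": TCP orientation; "wrist_force": force on the tool from outside, world axes, zero at the start; "ft_torque": the same for the moment, N m; "grip_width": finger opening in m.
Only numpy, scipy, OpenCV 4.12 (cv2) and the standard library are available. Lean on these libraries where they do the work, as an engineer would, in place of code of your own. Each camera call takes 0.05 s, during which the arm holds its last target.

## Working session

There is one attempt and no reset: what is moved stays moved. The work goes in short steps, each a Python script; the robot and the scene stay as the last script left them, time stands still between calls to the robot, and variables do not carry over. Pictures are saved under pics/ and viewed, and the job is handed in when it is done.

```bash
ls; mkdir -p pics; python3 - <<'E'
from cell import ctrl
import cv2,numpy as np
for n in("side","top"):
    p,d=ctrl.camera(n); cv2.imwrite(f"pics/{n}0.png",p[:,:,::-1]); np.savez(f"{n}0.npz",p=p,d=d)
    print(n,ctrl.camera_params(n))
s=ctrl.state(); print(s)
E
```

```text
pics
side {'fx': 569.5311873072941, 'fy': 569.5311873072941, 'cx': 312.205846779373, 'cy': 235.15508690970842, 'k1': -0.175035572504794, 'T': array([[-0.99944363,  0.02614394, -0.02071032,  0.49009478],
       [-0.0322623 , -0.60030319,  0.79912153,  1.18292545],
       [ 0.00845971,  0.79934509,  0.60081266,  1.0376388 ],
       [ 0.        ,  0.        ,  0.        ,  1.        ]])}
top {'fx': 449.2591355061772, 'fy': 449.2591355061772, 'cx': 316.6217444950036, 'cy': 241.48403254696552, 'k1': -0.015136070268686401, 'T': array([[-0.00495202,  0.98277529, -0.18473821,  0.3580919 ],
       [-0.9999077 , -0.00252901,  0.01334924, -0.02902577],
       [ 0.0126521 ,  0.18478726,  0.9826971 ,  0.98782182],
       [ 0.        ,  0.        ,  0.        ,  1.        ]])}
{'time': 0.1, 'joint_positions': array([-1.19801938,  0.46834596, -0.01159995,  1.60354327,  0.00599661,
        1.07143691, -0.05627801]), 'joint_vel': array([-7.19239943e-05, -3.16492609e-03,  9.72467392e-04,  1.42719818e-04,
       -4.98400371e-04,  7.54139807e-06,  7.90131243e-04]), 'joint_efforts': array([ 8.61181561e-04, -5.21646738e+01, -1.27123253e-02, -2.44368356e+01,
       -5.68592933e-02,  1.41193997e-02,  5.10326322e-05]), 'position': array([0.26237658, 0.594089  , 0.21369388]), 'ee_rot': array([-0.89870169,  1.37908268,  0.89701631]), 'wrist_force': array([-0.55521571, -0.87067916, -0.43576554]), 'ft_torque': array([ 0.00330505, -0.00372523, -0.00228669]), 'grip_width': 0.09169150668254994}
```

View pics/side0.png

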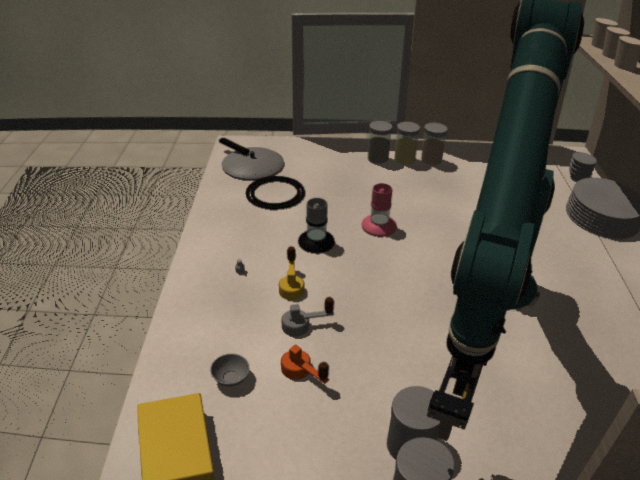

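View pics/top0.png

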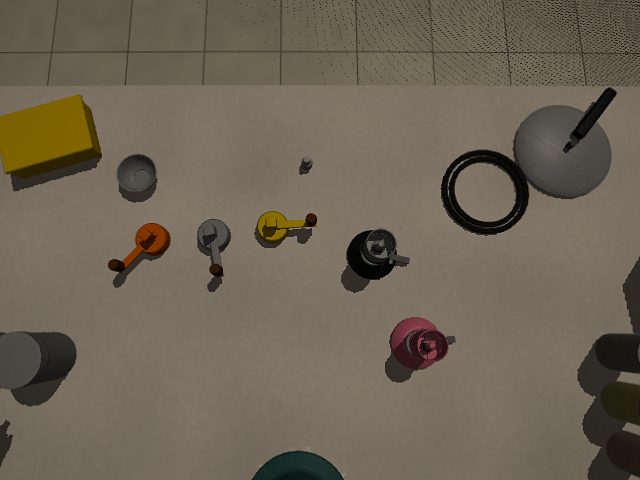

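Candidates in the top view: cranks are orange (152,238), grey steel (213,236) and yellow (272,226). The grey one is meant, because orange and yellow are excluded. The mills are black-footed steel (375,250) and pink (420,343). The black-footed one is meant.

```bash
python3 - <<'E'
import cv2,numpy as np
t=np.load("top0.npz")['p'][:,:,::-1]; s=np.load("side0.npz")['p'][:,:,::-1]
a=cv2.resize(t[205:295,180:260],(400,450),interpolation=cv2.INTER_CUBIC)
b=cv2.resize(t[210:300,330:410],(400,450),interpolation=cv2.INTER_CUBIC)
cv2.imwrite("pics/crop0.png",cv2.convertScaleAbs(np.hstack([a,b]),alpha=1.6))
a=cv2.resize(s[280:350,270:350],(400,350),interpolation=cv2.INTER_CUBIC)
b=cv2.resize(s[190:260,280:360],(400,350),interpolation=cv2.INTER_CUBIC)
cv2.imwrite("pics/crop1.png",cv2.convertScaleAbs(np.hstack([a,b]),alpha=1.6))
E
```

```text
(no output)
```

View pics/crop0.png

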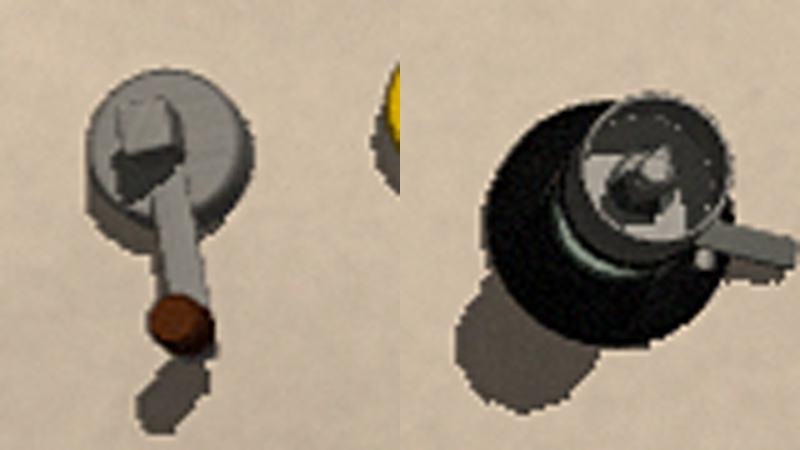

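View pics/crop1.png

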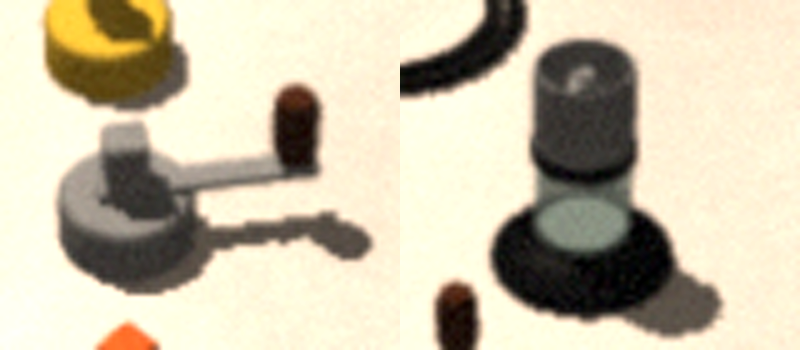

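The crops confirm the targets: a bare steel crank, arm toward the robot with a brown knob, and a steel mill on a black foot. A small bar sticks out of the mill's body. Next I measure them.

```bash
cat > h.py <<'E'
import numpy as np,cv2
from cell import ctrl
def rays(n,uv):
    c=ctrl.camera_params(n); K=np.array([[c['fx'],0,c['cx']],[0,c['fy'],c['cy']],[0,0,1]])
    q=cv2.undistortPoints(np.asarray(uv,float).reshape(-1,1,2),K,np.array([c['k1'],0,0,0,0.])).reshape(-1,2)
    d=np.c_[q[:,0],-q[:,1],-np.ones(len(q))]
    return c['T'][:3,3], d@c['T'][:3,:3].T
def plane(n,uv,z):
    o,d=rays(n,uv); return o+d*((z-o[2])/d[:,2])[:,None]
def cloud(n,dep):
    v,u=np.mgrid[0:480,0:640]; o,d=rays(n,np.c_[u.ravel(),v.ravel()])
    P=(o+d*dep.ravel()[:,None]); P[dep.ravel()==0]=np.nan
    return P.reshape(480,640,3)
def circ(P):
    A=np.c_[2*P[:,:2],np.ones(len(P))]; s=np.linalg.lstsq(A,(P[:,:2]**2).sum(1),rcond=None)[0]
    return s[:2],np.sqrt(s[2]+s[:2]@s[:2])
E
python3 - <<'E'
from h import *
for n,bx in(("top",[(185,250,210,285),(335,412,215,290)]),("side",[(275,342,290,340),(293,342,190,255)])):
    z=np.load(n+"0.npz"); P=cloud(n,z['d'])
    for k,(u0,u1,v0,v1) in enumerate(bx):
        Q=P[v0:v1,u0:u1].reshape(-1,3)
        print(n,k,"zmax",np.nanmax(Q[:,2]), "table",np.nanpercentile(Q[:,2],[2,20]))
        bands=[(.025,.0325),(.0335,.039),(.06,.071),(.077,.085)] if k==0 else [(.02,.027),(.1365,.143),(.08,.13)]
        for lo,hi in bands:
            q=Q[(Q[:,2]>lo)&(Q[:,2]<hi)]
            if len(q)<5: print(lo,len(q));continue
            (cx,cy),(w,h),a=cv2.minAreaRect(q[:,:2].astype(np.float32)*1000)
            (ex,ey),r=cv2.minEnclosingCircle(q[:,:2].astype(np.float32)*1000)
            print(lo,len(q),"mean",q.mean(0).round(4),"rect",round(cx,1),round(cy,1),round(w,1),round(h,1),round(a,1),"circ",round(ex,1),round(ey,1),round(r,1))
E
```

```text
top 0 zmax 0.08507024726575307 table [-0.00312843 -0.00077347]
0.025 488 mean [0.5568 0.1828 0.0295] rect 547.0 174.7 95.5 68.7 47.2 circ 539.6 178.5 52.5
0.0335 215 mean [0.5166 0.1763 0.0362] rect 525.0 175.1 125.8 49.2 25.6 circ 524.1 177.3 63.8
0.06 127 mean [0.5461 0.1816 0.0669] rect 514.5 175.7 108.1 22.4 12.6 circ 513.7 179.3 54.2
0.077 85 mean [0.473  0.1664 0.0808] rect 473.1 167.1 20.0 21.1 56.6 circ 472.5 166.5 11.2
top 1 zmax 0.1436575436852079 table [-0.00282354 -0.00028333]
0.02 434 mean [ 0.4999 -0.1628  0.0229] rect 501.7 -167.5 107.1 75.0 56.4 circ 512.2 -175.1 56.1
0.1365 133 mean [ 0.513  -0.1629  0.1395] rect 513.3 -164.4 58.7 57.1 88.1 circ 513.8 -163.9 30.1
0.08 689 mean [ 0.5134 -0.1638  0.1063] rect 512.3 -162.5 59.3 58.4 0.1 circ 513.3 -163.1 31.0
side 0 zmax 0.08400115380224049 table [-0.00427522 -0.00087204]
0.025 309 mean [0.5596 0.1784 0.0294] rect 559.4 150.9 109.9 146.8 40.9 circ 543.9 144.1 78.6
0.0335 169 mean [0.5193 0.1793 0.0359] rect 523.6 190.7 124.1 51.1 2.5 circ 524.3 176.2 62.6
0.06 94 mean [0.5319 0.1842 0.0664] rect 515.2 183.2 105.6 23.2 5.7 circ 515.9 176.9 52.8
0.077 39 mean [0.4728 0.1696 0.0798] rect 471.6 169.1 20.5 18.4 56.2 circ 473.1 168.4 11.6
side 1 zmax 0.14345130504004155 table [-0.00510598 -0.00152723]
0.02 139 mean [ 0.5099 -0.1436  0.0228] rect 509.6 -145.9 65.2 86.0 85.2 circ 510.7 -156.8 45.2
0.1365 49 mean [ 0.5114 -0.1599  0.1388] rect 512.0 -163.4 60.2 56.9 85.7 circ 513.4 -162.0 32.6
0.08 405 mean [ 0.5126 -0.1505  0.1084] rect 524.9 -105.7 187.1 61.1 76.9 circ 539.9 -109.2 94.3
```

```bash
python3 - <<'E'
from h import *
for n in("top","side"):
    z=np.load(n+"0.npz"); P=cloud(n,z['d']).reshape(-1,3)
    near=lambda c,r:np.hypot(P[:,0]-c[0],P[:,1]-c[1])<r
    def rep(t,m):
        q=P[m];(c,wh,a)=cv2.minAreaRect(q[:,:2].astype(np.float32)*1000);e=cv2.minEnclosingCircle(q[:,:2].astype(np.float32)*1000)
        print(n,t,len(q),q.mean(0).round(4),"rect",np.round([*c,*wh,a],1),"circ",np.round([*e[0],e[1]],1))
    rep("boss",near((.557,.181),.03)&(P[:,2]>.064)&(P[:,2]<.072))
    rep("lid",near((.557,.181),.04)&(P[:,2]>.027)&(P[:,2]<.033))
    rep("knob",near((.473,.167),.02)&(P[:,2]>.077)&(P[:,2]<.085))
    rim=near((.5135,-.163),.036)&(P[:,2]>.1375)&(P[:,2]<.143)
    rep("rim",rim); c,r=circ(P[rim&~near((.5135,-.163),.026)]);print("rimfit",c,r)
    ins=near((.5135,-.163),.02)&(P[:,2]>.12)&(P[:,2]<.139)
    if ins.sum()>5: rep("spindle",ins)
E
```

```text
top boss 104 [0.556  0.1846 0.0676] rect [556.4 184.7  21.4  21.2  15.7] circ [556.2 184.7  13.2]
top lid 454 [0.5576 0.1834 0.03  ] rect [556.2 184.8  66.3  65.5  45.4] circ [555.9 184.7  34.4]
top knob 85 [0.473  0.1664 0.0808] rect [473.1 167.1  20.   21.1  56.6] circ [472.5 166.5  11.2]
top rim 114 [ 0.5131 -0.163   0.1398] rect [ 513.3 -164.4   58.5   57.1   88.1] circ [ 513.8 -163.8   30.1]
rimfit [ 0.51387156 -0.16373766] 0.028509890210005044
top spindle 76 [ 0.5129 -0.1632  0.1324] rect [ 513.7 -164.1   15.7   16.1   13.6] circ [ 513.8 -163.9   10.2]
side boss 58 [0.557  0.1868 0.0682] rect [557.1 186.   21.5  20.8   6.1] circ [558.4 186.2  13.9]
side lid 241 [0.5581 0.1946 0.0301] rect [553.4 188.4  69.8  63.8   4.4] circ [553.7 185.5  36.6]
side knob 39 [0.4728 0.1696 0.0798] rect [471.6 169.1  20.5  18.4  56.2] circ [473.1 168.4  11.6]
side rim 40 [ 0.5116 -0.1596  0.1392] rect [ 512.2 -162.9   58.6   56.7   86.6] circ [ 512.7 -160.8   32.1]
rimfit [ 0.51248372 -0.16252283] 0.028951729209675883
side spindle 29 [ 0.5127 -0.161   0.1303] rect [ 513.8 -157.6   17.1   18.5   76.8] circ [ 513.7 -159.9   10.9]
```

```bash
cat >> h.py <<'E'
from scipy.spatial.transform import Rotation as Ro
def ori(deg):
    a=np.radians(deg); x=np.array([0,0,-1.]); z=np.array([np.cos(a),np.sin(a),0]); return Ro.from_matrix(np.c_[x,np.cross(z,x),z]).as_rotvec()
E
python3 - <<'E'
from h import *
s=ctrl.state(); print(Ro.from_rotvec(s['ee_rot']).as_matrix().round(2))
for c in((.5565,.185,.15),(.5133,-.1633,.2),(.5133,-.1633,.3)):
  for a in range(-360,361,30):
    q=ctrl.ik(c,ori(a)); print(c,a,None if q is None else np.round(q,2))
E
```

```text
[[-0.   -0.91  0.4 ]
 [-0.    0.4   0.91]
 [-1.   -0.   -0.  ]]
(0.5565, 0.185, 0.15) -360 [-0.69  0.45  0.41  1.84 -0.22  0.89 -0.18]
(0.5565, 0.185, 0.15) -330 [-0.61  0.44  0.3   1.84 -0.16  0.89  0.29]
(0.5565, 0.185, 0.15) -300 [-0.53  0.43  0.19  1.83 -0.1   0.89  0.76]
(0.5565, 0.185, 0.15) -270 [-0.46  0.43  0.1   1.83 -0.05  0.89  1.24]
(0.5565, 0.185, 0.15) -240 [-0.36  0.44 -0.02  1.82  0.01  0.89  1.71]
(0.5565, 0.185, 0.15) -210 [-0.29  0.44 -0.12  1.81  0.06  0.89  2.19]
(0.5565, 0.185, 0.15) -180 [-0.2   0.45 -0.23  1.81  0.13  0.9   2.66]
(0.5565, 0.185, 0.15) -150 [-1.25  0.86  1.34  1.87 -0.91  1.21 -2.2 ]
(0.5565, 0.185, 0.15) -120 [-1.25  0.86  1.34  1.87 -0.91  1.21 -1.68]
(0.5565, 0.185, 0.15) -90 [-0.86  0.49  0.64  1.85 -0.36  0.92 -1.63]
(0.5565, 0.185, 0.15) -60 [-0.8   0.47  0.55  1.85 -0.3   0.91 -1.16]
(0.5565, 0.185, 0.15) -30 [-0.76  0.46  0.5   1.85 -0.28  0.9  -0.66]
(0.5565, 0.185, 0.15) 0 [-0.69  0.45  0.41  1.84 -0.22  0.89 -0.18]
(0.5565, 0.185, 0.15) 30 [-0.61  0.44  0.3   1.84 -0.16  0.89  0.29]
(0.5565, 0.185, 0.15) 60 [-0.53  0.43  0.19  1.83 
[... 3575 characters left out ...]
 -0.1633, 0.3) 90 [-0.42  0.23  0.8   1.82 -0.18  1.17  2.  ]
(0.5133, -0.1633, 0.3) 120 [-0.37  0.22  0.72  1.81 -0.16  1.17  2.5 ]
(0.5133, -0.1633, 0.3) 150 [ 1.2   0.53 -1.3   1.72  0.53  1.31  2.41]
(0.5133, -0.1633, 0.3) 180 [-0.78  0.45  1.37  1.83 -0.46  1.25 -2.42]
(0.5133, -0.1633, 0.3) 210 [-0.78  0.45  1.37  1.83 -0.46  1.25 -1.89]
(0.5133, -0.1633, 0.3) 240 [-0.78  0.45  1.37  1.83 -0.46  1.25 -1.37]
(0.5133, -0.1633, 0.3) 270 [-0.58  0.27  1.01  1.82 -0.25  1.18 -1.06]
(0.5133, -0.1633, 0.3) 300 [-0.54  0.26  0.95  1.82 -0.23  1.18 -0.56]
(0.5133, -0.1633, 0.3) 330 [-0.52  0.25  0.92  1.82 -0.21  1.18 -0.05]
(0.5133, -0.1633, 0.3) 360 [-0.49  0.24  0.88  1.82 -0.2   1.17  0.46]
```

```bash
python3 - <<'E'
from h import *
p=ctrl.state()['position']
ctrl.servo_line([p[0],p[1],.30],velocity=.25)
ctrl.move_to([.5565,.185,.20],ori(102.5))
ctrl.move_gripper(.05,20)
ctrl.servo_line([.5565,.185,.10],velocity=.2)
s=ctrl.state();print(s['time'],s['position'],s['wrist_force'],s['grip_width'],s['joint_positions'].round(2))
for n in("side","top"):
    p,d=ctrl.camera(n); cv2.imwrite(f"pics/{n}1.png",p[:,:,::-1])
E
```

```text
3.8583 [0.55715091 0.18514835 0.10064292] [0.48046359 0.75766238 0.20612882] 0.04999070186638155 [-0.47  0.5   0.13  1.86 -0.08  0.79  1.48]
```

View pics/side1.png

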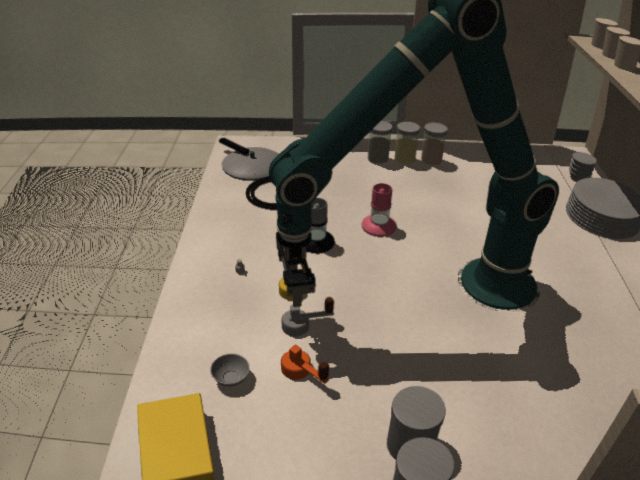

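The gripper is above the grey crank (side ~297,300), with the jaws straddling the boss. I descend and grip.

```bash
python3 - <<'E'
from h import *
ctrl.servo_line([.5565,.185,.040],velocity=.08)
s=ctrl.state();print(s['time'],s['position'],s['wrist_force'])
ctrl.move_gripper(.0,40)
s=ctrl.state();print(s['time'],s['position'],s['wrist_force'],s['grip_width'])
ctrl.servo_line([.5565,.185,.10],velocity=.1)
ctrl.sleep(.2)
s=ctrl.state();print(s['time'],s['position'],s['wrist_force'],s['ft_torque'],s['grip_width'])
for n in("side","top"):
    p,d=ctrl.camera(n); cv2.imwrite(f"pics/{n}2.png",cv2.resize(p[180:380,150:400,::-1],(750,600))); np.savez(n+"2.npz",p=p,d=d)
E
```

```text
4.8583 [0.55683921 0.18510302 0.04025201] [-0.07683332  0.40924774  0.08966035]
5.3917 [0.55676478 0.18498095 0.0403389 ] [-0.70834959 -0.26516015  2.25606841] 0.021543651844466397
6.3417 [0.55598942 0.18479579 0.09921074] [-0.06063795  0.3934665  -2.87433341] [ 0.02933282 -0.04645283 -0.06727155] 0.02183684442836828
```

View pics/side2.png

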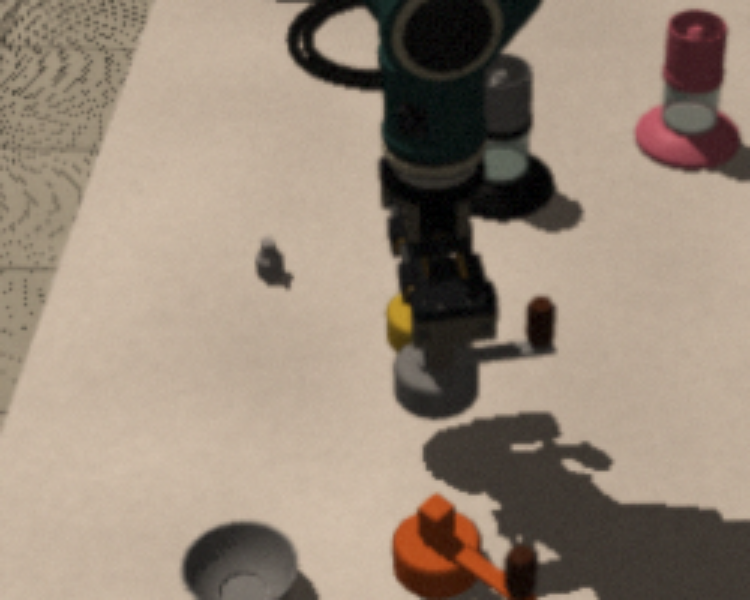

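View pics/top2.png

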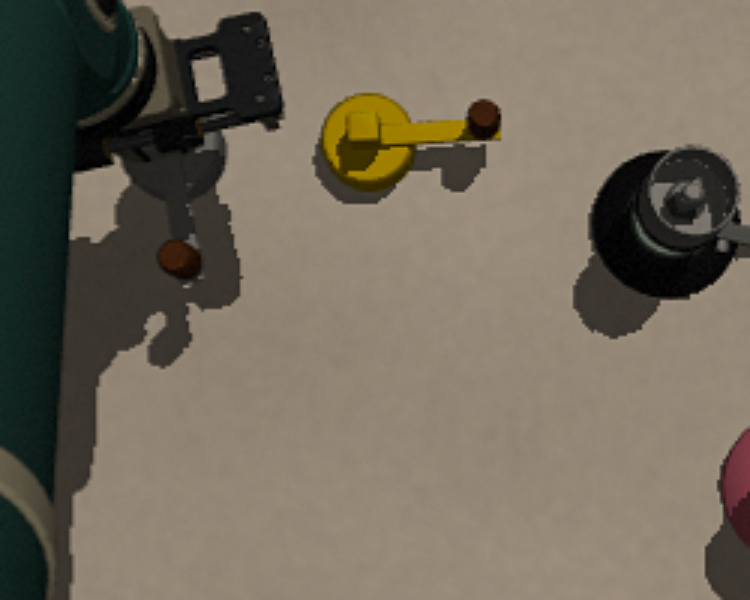

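```bash
cat >> h.py <<'E'
def rep(t=""):
    s=ctrl.state();R=Ro.from_rotvec(s['ee_rot']).as_matrix();a=np.degrees(np.arctan2(R[1,2],R[0,2]))
    print(t,"t%.2f"%s['time'],"p",(s['position']*1000).round(2),"F",s['wrist_force'].round(2),"T",s['ft_torque'].round(3),"a%.1f"%a,"w%.4f"%s['grip_width'],flush=True); return s
E
python3 - <<'E'
from h import *
ctrl.servo_line([.5565,.185,.26],velocity=.2)
ctrl.servo_line([.5133,-.1633,.26],velocity=.2)
ctrl.servo_line([.5133,-.1633,.19],velocity=.12)
ctrl.sleep(.2);rep()
for n in("side","top"):
    p,d=ctrl.camera(n); cv2.imwrite(f"pics/{n}3.png",p[:,:,::-1]); np.savez(n+"3.npz",p=p,d=d)
a=cv2.imread("pics/side3.png")[130:270,240:400]; b=cv2.imread("pics/top3.png")[180:320,310:470]
cv2.imwrite("pics/c3.png",np.vstack([cv2.resize(a,(640,560)),])); cv2.imwrite("pics/d3.png",cv2.resize(b,(640,560)))
E
```

```text
t10.23 p [ 513.85 -163.43  190.85] F [ 0.26  0.56 -2.12] T [ 0.021 -0.049 -0.033] a102.5 w0.0216
```

View pics/c3.png

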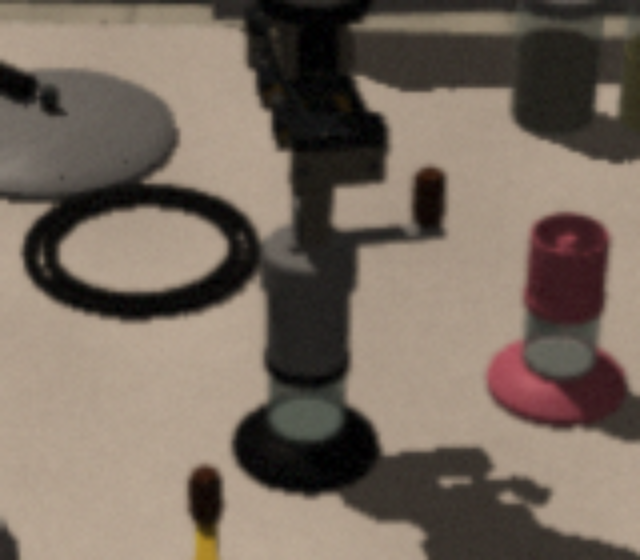

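View pics/d3.png

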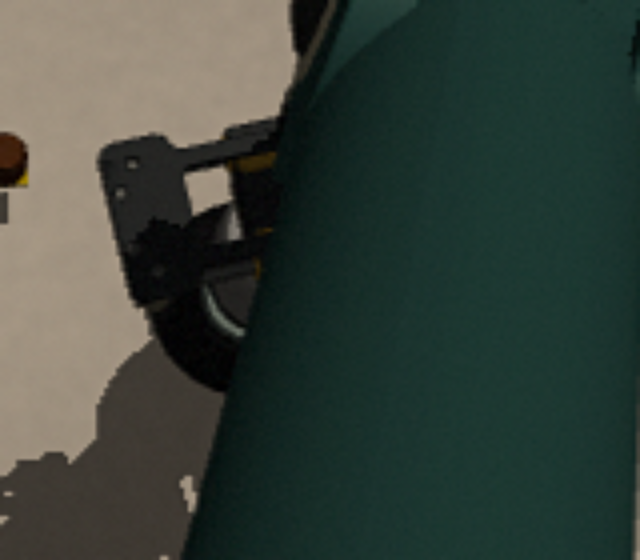

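The side view shows the lid (crop columns 262–355) centred over the body (268–348). Now I descend, watching the force.

```bash
cat >> h.py <<'E'
def fz(): # quick average
    f=[]
    for _ in range(3): ctrl.sleep(.02); f.append(ctrl.state()['wrist_force'])
    return np.mean(f,0)
def down(x,y,z0,z1,step,base,fmax,log=True):
    z=z0
    while z>z1+1e-6:
        z=max(z-step,z1); ctrl.servo_line([x,y,z],velocity=.03); f=fz()
        if log: print("z%.1f"%(z*1e3),"act",(ctrl.state()['position']*1e3).round(2),f.round(2),flush=True)
        if f[2]-base>fmax: print("stop");break
    return z
E
python3 - <<'E'
from h import *
b=fz();print(b)
z=down(.5133,-.1633,.19,.168,.001,b[2],4)
rep()
E
```

```text
[-0.0544511   0.16653596 -2.76131666]
z189.0 act [ 513.25 -163.32  188.95] [ 0.11  0.17 -2.4 ]
z188.0 act [ 513.26 -163.32  187.93] [ 0.2  -0.43 -2.39]
z187.0 act [ 513.3  -163.31  186.97] [-0.14 -0.19 -2.49]
z186.0 act [ 513.28 -163.3   185.95] [-0.12  0.07 -2.54]
z185.0 act [ 513.27 -163.31  184.97] [ 0.1  -0.09 -2.68]
z184.0 act [ 513.27 -163.31  183.97] [ 0.4  -0.59 -2.64]
z183.0 act [ 513.26 -163.31  182.95] [-0.25  0.35 -2.25]
z182.0 act [ 513.27 -163.3   181.96] [ 0.05 -0.04 -2.67]
z181.0 act [ 513.26 -163.3   180.96] [ 0.3  -0.12 -2.11]
z180.0 act [ 513.28 -163.29  179.97] [-0.79 -0.15 -2.72]
z179.0 act [ 513.28 -163.3   178.96] [ 0.04 -0.09 -2.66]
z178.0 act [ 513.28 -163.28  177.97] [ 0.23 -0.47 -3.48]
z177.0 act [ 513.27 -163.3   176.94] [ 0.5   0.05 -2.63]
z176.0 act [ 513.3  -163.28  175.97] [-0.02 -0.46 -2.22]
z175.0 act [ 513.26 -163.29  174.93] [-0.29 -0.68 -3.12]
z174.0 act [ 513.39 -163.46  174.05] [-0.14 -0.68 -3.23]
z173.0 act [ 513.5  -163.63  173.06] [ 0.52 -1.54 -3.27]
z172.0 act [ 513.46 -163.72  172.02] [ 1.63 -3.01 -3.22]
z171.0 act [ 513.48 -163.69  171.07] [ 2.   -3.47 -2.62]
z170.0 act [ 513.51 -163.73  170.16] [ 1.83 -4.5  -1.91]
z169.0 act [ 513.68 -163.68  169.62] [ 0.31 -3.84  4.02]
stop
 t16.68 p [ 513.68 -163.68  169.62] F [ 0.42 -4.35  3.59] T [-1.237 -0.164  0.045] a102.5 w0.0218
```

Skirt is over the rim, and it stopped on the square's corners at TCP z ≈ 169.6 mm (about 14 mm short of home). Recentre and feel by turning clockwise under ~6 N.

```bash
python3 - <<'E'
from h import *
x,y,z=.5136,-.1638,.1690
ctrl.servo_line([x,y,z],velocity=.03); f=fz(); print(f)
q=np.array(ctrl.ik([x,y,z],ori(102.5))); print(q.round(3),ctrl.state()['joint_positions'].round(3))
z0=ctrl.state()['position'][2]
for k in range(1,24):
    q[6]-=np.radians(4); ctrl.move_j(q); s=ctrl.state(); f=s['wrist_force']
    print(k,"t%.2f"%s['time'],(s['position']*1e3).round(2),f.round(2),"Tz%.2f"%s['ft_torque'][2],flush=True)
    if f[2]<0 or f[2]>9 or abs(s['ft_torque'][2])>.8: break
E
```

```text
[-0.19979577 -3.58497238  5.97991322]
[-0.019  0.34   0.324  1.936 -0.137  0.887  2.163] [-0.019  0.339  0.324  1.935 -0.137  0.888  2.163]
1 t17.23 [ 513.8  -163.48  169.52] [-0.36 -3.6   5.38] Tz-0.07
2 t17.48 [ 513.99 -163.58  169.64] [-0.2  -2.8   5.78] Tz-0.02
3 t17.73 [ 513.93 -163.62  169.66] [-0.25 -2.85  7.45] Tz-0.10
4 t17.98 [ 513.95 -163.56  169.67] [-0.16 -3.43  7.24] Tz-0.07
5 t18.23 [ 514.01 -163.36  169.71] [-0.07 -2.58  6.32] Tz-0.00
6 t18.48 [ 514.06 -163.16  169.72] [-0.25 -2.73  6.45] Tz-0.00
7 t18.73 [ 514.02 -163.24  169.74] [ 0.76 -3.29  7.08] Tz-0.03
8 t18.98 [ 514.   -163.27  169.72] [ 0.05 -2.47  7.3 ] Tz-0.05
9 t19.23 [ 514.05 -163.2   169.73] [ 0.13 -3.52  7.2 ] Tz-0.04
10 t19.48 [ 514.1  -163.03  169.73] [ 0.8  -2.54  6.88] Tz-0.07
11 t19.73 [ 514.15 -162.8   169.73] [ 0.33 -2.33  6.21] Tz-0.01
12 t19.98 [ 514.09 -162.86  169.72] [ 0.66 -1.74  7.08] Tz-0.05
13 t20.23 [ 514.15 -162.92  169.74] [-0.71 -2.01  6.36] Tz-0.04
14 t20.48 [ 514.12 -162.87  169.71] [ 0.79 -1.94  5.94] Tz-0.07
15 t20.73 [ 514.2  -162.71  169.72] [ 0.08 -1.09  6.48] Tz-0.02
16 t20.98 [ 514.23 -162.49  169.69] [ 0.51 -1.09  7.74] Tz0.00
17 t21.23 [ 514.25 -162.59  169.7 ] [ 1.27 -0.92  7.09] Tz-0.02
18 t21.48 [ 514.3  -162.64  169.68] [ 1.17 -1.14  6.7 ] Tz-0.08
19 t21.73 [ 514.32 -162.65  169.63] [ 0.05 -1.92  5.43] Tz-0.03
20 t21.98 [ 514.3  -162.51  169.57] [ 1.67 -1.24  5.36] Tz-0.03
21 t22.23 [ 514.21 -162.42  169.51] [ 0.18 -0.67  5.73] Tz-0.02
22 t22.48 [ 513.9  -162.91  168.67] [ 2.63 -0.54  0.  ] Tz0.06
23 t22.73 [ 514.04 -163.09  168.65] [ 5.08 -0.77 -3.65] Tz0.05
```

It dropped after about 90° of turn: the force vanished and z reached the command. Now go down gently, following side forces.

```bash
python3 - <<'E'
from h import *
s=rep(); R=Ro.from_rotvec(s['ee_rot']).as_matrix()
x,y=.5136,-.1638
a=np.degrees(np.arctan2(R[1,2],R[0,2]))+1; z=.169
for i in range(14):
    f=fz(); x+=np.clip(f[0]*4e-5,-3e-4,3e-4); y+=np.clip(f[1]*4e-5,-3e-4,3e-4); 
    if f[2]>7: print("F stop");break
    z-=.001
    ctrl.servo_line([x,y,z],ori(a),velocity=.03); s=rep("z%.1f"%(z*1e3))
    if z<.1585: break
E
```

```text
t22.73 p [ 514.04 -163.09  168.65] F [ 5.08 -0.77 -3.65] T [-0.401 -1.286  0.051] a10.7 w0.0217
z168.0 t23.03 p [ 514.   -163.3   167.87] F [ 4.49  0.49 -4.72] T [-0.117 -1.324  0.039] a11.7 w0.0218
z167.0 t23.33 p [ 514.1  -163.45  166.97] F [ 6.47  1.56 -2.39] T [ 0.041 -1.274  0.025] a11.7 w0.0217
z166.0 t23.63 p [ 514.21 -163.56  165.96] F [ 4.14  1.7  -1.63] T [ 0.219 -1.236  0.099] a11.7 w0.0219
z165.0 t23.93 p [ 514.28 -163.56  164.91] F [ 4.76  1.53 -1.58] T [ 0.34  -1.133 -0.007] a11.7 w0.0221
z164.0 t24.23 p [ 514.36 -163.59  163.82] F [ 3.59  0.73 -2.6 ] T [ 0.374 -1.016  0.057] a11.7 w0.0216
z163.0 t24.53 p [ 514.47 -163.57  162.84] F [ 3.05  1.61 -2.06] T [ 0.347 -0.865  0.023] a11.7 w0.0218
z162.0 t24.83 p [ 514.55 -163.54  161.81] F [ 1.12  1.49 -1.93] T [ 0.389 -0.727  0.05 ] a11.7 w0.0219
z161.0 t25.13 p [ 514.63 -163.51  160.84] F [ 0.91  1.26 -3.24] T [ 0.293 -0.516  0.033] a11.7 w0.0220
z160.0 t25.43 p [ 514.78 -163.49  160.01] F [ 0.24  0.64 -0.17] T [ 0.252 -0.206  0.044] a11.7 w0.0217
z159.0 t25.73 p [ 514.85 -163.5   159.1 ] F [0.08 0.95 2.3 ] T [0.245 0.096 0.024] a11.7 w0.0219
z158.0 t26.03 p [ 514.82 -163.44  157.67] F [ 0.12  1.   -0.35] T [0.175 0.017 0.034] a11.7 w0.0219
```

```bash
python3 - <<'E'
from h import *
x,y,z=.5147,-.1634,.158
R=Ro.from_rotvec(ctrl.state()['ee_rot']).as_matrix();a=np.degrees(np.arctan2(R[1,2],R[0,2]))
for i in range(12):
    z-=.0006
    ctrl.servo_line([x,y,z],ori(a),velocity=.03); f=fz();s=rep("z%.1f"%(z*1e3))
    if f[2]>9: break
for n in("side",):
    p,d=ctrl.camera(n); cv2.imwrite("pics/c4.png",cv2.resize(p[130:270,240:400,::-1],(640,560)))
E
```

```text
z157.4 t26.33 p [ 514.71 -163.42  157.13] F [ 1.69  1.49 -1.77] T [ 0.067 -0.286  0.049] a11.7 w0.0214
z156.8 t26.63 p [ 514.72 -163.41  156.71] F [ 0.79  1.15 -1.45] T [ 0.067 -0.302  0.104] a11.7 w0.0216
z156.2 t26.93 p [ 514.76 -163.41  156.31] F [-0.16  0.3   0.09] T [ 0.141 -0.07   0.006] a11.7 w0.0220
z155.6 t27.23 p [ 514.77 -163.41  156.25] F [-0.69  0.81  5.04] T [ 0.272  0.29  -0.051] a11.7 w0.0218
z155.0 t27.53 p [ 514.79 -163.45  156.24] F [-2.25  1.15  9.77] T [0.355 0.688 0.074] a11.7 w0.0220
```

View pics/c4.png

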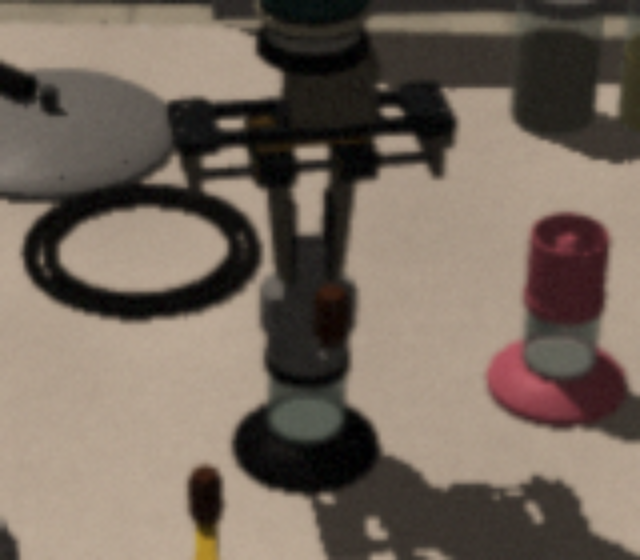

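The lid is home: hard stop at TCP z 156.25 mm against 156.3 expected. In the picture the skirt is down over the body and the knob points to +y (crop 330,315). I relax the push and wind clockwise by the boss.

```bash
cat >> h.py <<'E'
def wind(q,deg,step):
    q=np.array(q,float); n=int(np.ceil(deg/step))
    for k in range(n):
        q[6]-=np.radians(deg/n); ctrl.move_j(q); s=rep("j7 %.2f"%q[6])
        f=s['wrist_force']
        if np.linalg.norm(f)>14 or abs(s['ft_torque'][2])>1.2: print("ABORT");break
    return q
E
python3 - <<'E'
from h import *
x,y,z=.5146,-.1634,.1558
ctrl.servo_line([x,y,z],ori(11.7),velocity=.03); ctrl.sleep(.2)
ctrl.move_gripper(0,55); rep()
q=np.array(ctrl.ik([x,y,z],ori(11.7))); print(q.round(3),ctrl.state()['joint_positions'].round(3))
if np.abs(q-ctrl.state()['joint_positions']).max()<.02: wind(q,188,12)
E
```

```text
t28.25 p [ 514.71 -163.43  156.27] F [-0.7   2.01  6.45] T [0.227 0.254 0.096] a11.7 w0.0215
[-0.012  0.359  0.315  1.944 -0.144  0.86   0.583] [-0.012  0.358  0.315  1.944 -0.144  0.861  0.583]
j7 0.38 t28.57 p [ 515.06 -163.46  156.27] F [-0.5   1.23  5.1 ] T [0.249 0.126 0.06 ] a0.1 w0.0213
j7 0.17 t28.88 p [ 515.24 -163.45  156.29] F [1.31 1.23 5.22] T [0.17  0.013 0.04 ] a-11.5 w0.0215
j7 -0.03 t29.20 p [ 515.38 -163.51  156.23] F [2.16 0.86 5.13] T [ 0.145 -0.177  0.066] a-23.1 w0.0213
j7 -0.24 t29.52 p [ 515.53 -163.6   156.26] F [2.39 0.57 4.94] T [ 0.008 -0.436  0.04 ] a-34.8 w0.0218
j7 -0.44 t29.83 p [ 515.64 -163.71  156.27] F [ 4.32 -0.73  4.8 ] T [-0.056 -0.766 -0.013] a-46.6 w0.0216
j7 -0.65 t30.15 p [ 515.69 -163.87  156.3 ] F [ 5.83 -0.51  6.05] T [-0.297 -1.091  0.055] a-58.4 w0.0213
j7 -0.85 t30.47 p [ 515.73 -164.03  156.3 ] F [ 4.57 -0.87  4.97] T [-0.321 -1.113  0.086] a-70.2 w0.0217
j7 -1.06 t30.78 p [ 515.74 -164.19  156.28] F [ 5.72 -2.45  4.99] T [-0.473 -1.098  0.027] a-81.9 w0.0216
j7 -1.26 t31.10 p [ 515.76 -164.4   156.3 ] F [ 5.49 -2.06  4.24] T [-0.506 -1.15   0.106] a-93.7 w0.0216
j7 -1.47 t31.42 p [ 515.71 -164.6   156.32] F [ 5.18 -2.52  4.86] T [-0.622 -1.101  0.07 ] a-105.4 w0.0216
j7 -1.67 t31.73 p [ 515.6  -164.79  156.31] F [ 4.33 -2.01  5.44] T [-0.66  -1.088  0.074] a-117.2 w0.0216
j7 -1.88 t32.05 p [ 515.52 -164.96  156.3 ] F [ 4.87 -3.47  4.83] T [-0.685 -1.     0.033] a-129.0 w0.0218
j7 -2.08 t32.37 p [ 515.4  -165.07  156.3 ] F [ 4.55 -3.23  4.41] T [-0.704 -0.94   0.08 ] a-140.7 w0.0214
j7 -2.29 t32.68 p [ 515.22 -165.22  156.3 ] F [ 4.66 -3.8   5.52] T [-0.768 -0.861  0.078] a-152.5 w0.0219
j7 -2.49 t33.00 p [ 515.07 -165.3   156.3 ] F [ 3.51 -4.14  5.77] T [-0.817 -0.758  0.096] a-164.2 w0.0219
j7 -2.70 t33.32 p [ 514.87 -165.36  156.3 ] F [ 3.1  -3.92  5.14] T [-0.781 -0.642  0.083] a-176.0 w0.0212
```

```bash
python3 - <<'E'
from h import *
for n in("side","top"):
    p,d=ctrl.camera(n); np.savez(n+"5.npz",p=p,d=d)
    v0,u0=(130,240) if n=="side" else (180,310)
    cv2.imwrite(f"pics/{n}5.png",cv2.resize(p[v0:v0+140,u0:u0+160,::-1],(640,560)))
rep()
E
```

```text
t33.42 p [ 514.88 -165.37  156.29] F [ 2.62 -3.06  5.56] T [-0.815 -0.72   0.07 ] a-176.0 w0.0214
```

View pics/side5.png

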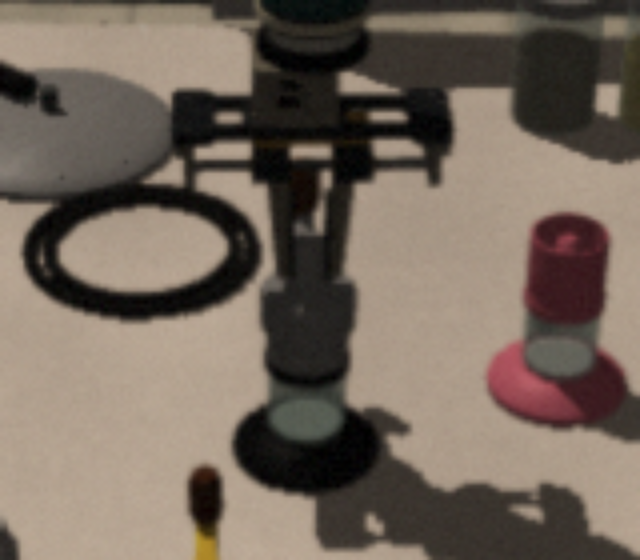

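View pics/top5.png

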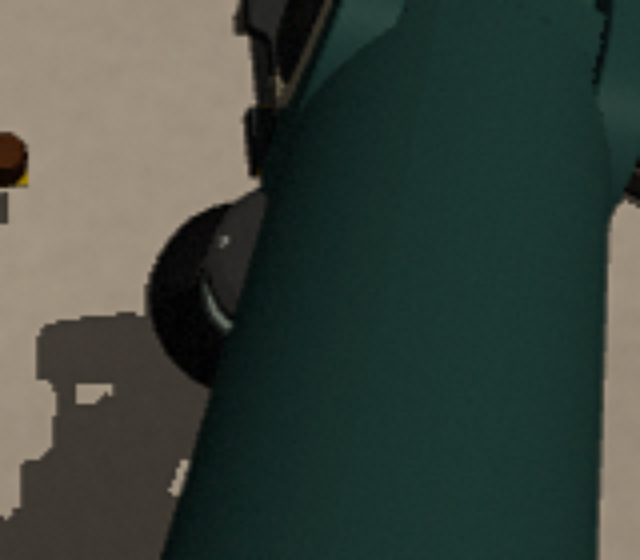

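The knob followed (hidden behind the gripper, side crop 303,190), so the crank turned. Regrip half a turn back for the second stroke.

```bash
python3 - <<'E'
from h import *
s=ctrl.state()
x,y=.5144,-.1636
ctrl.move_gripper(.05); rep("open")
qj=ctrl.state()['joint_positions'].copy()
ctrl.servo_line([x,y,.175],ori(-176.3),velocity=.08); rep("up")
q=ctrl.state()['joint_positions'].copy(); q[6]+=np.pi; ctrl.move_j(q); rep("turned")
ctrl.servo_line([x,y,.1563],ori(3.7),velocity=.06); rep("down")
ctrl.move_gripper(0,55); rep("grip")
p,d=ctrl.camera("side"); np.savez("side6.npz",p=p,d=d)
cv2.imwrite("pics/side6.png",cv2.resize(p[130:270,240:400,::-1],(640,560)))
E
```

```text
open t34.00 p [ 514.38 -163.25  155.62] F [-0.    0.28 -0.64] T [0.092 0.09  0.021] a-176.3 w0.0500
up t34.39 p [ 514.8  -163.67  175.74] F [ 0.35 -0.75 -0.22] T [0.129 0.11  0.058] a-176.3 w0.0501
turned t37.04 p [ 514.81 -163.65  175.71] F [ 0.11 -0.97 -0.25] T [-0.021  0.081  0.007] a3.7 w0.0499
down t37.52 p [ 514.08 -163.57  155.73] F [1.18 0.04 0.1 ] T [-0.082  0.062 -0.006] a3.7 w0.0502
grip t38.05 p [ 514.79 -163.62  156.51] F [1.04 0.02 0.36] T [-0.075 -0.22   0.071] a3.7 w0.0218
```

View pics/side6.png

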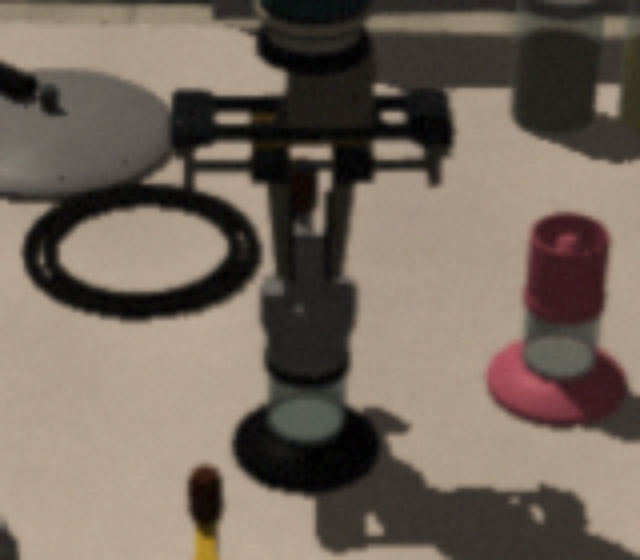

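```bash
python3 - <<'E'
from h import *
x,y,z=.5144,-.1640,.1560
q=np.array(ctrl.ik([x,y,z],ori(3.7))); print(q.round(3),ctrl.state()['joint_positions'].round(3))
if np.abs(q-ctrl.state()['joint_positions']).max()<.03: wind(q,186,15.5)
E
```

```text
[-0.011  0.359  0.316  1.944 -0.144  0.861  0.444] [-0.012  0.358  0.316  1.944 -0.144  0.861  0.444]
j7 0.17 t38.47 p [ 514.99 -163.7   156.47] F [0.48 1.57 3.77] T [ 0.235 -0.161  0.112] a-11.6 w0.0216
j7 -0.10 t38.83 p [ 515.15 -163.79  156.48] F [2.03 1.35 3.94] T [ 0.29  -0.451  0.085] a-27.0 w0.0219
j7 -0.37 t39.20 p [ 515.26 -163.9   156.48] F [2.91 1.78 5.08] T [ 0.301 -0.67   0.099] a-42.5 w0.0215
j7 -0.64 t39.57 p [ 515.34 -164.08  156.49] F [4.25 1.58 5.1 ] T [ 0.296 -0.881  0.039] a-57.9 w0.0216
j7 -0.91 t39.93 p [ 515.42 -164.21  156.49] F [5.61 0.31 5.05] T [ 0.136 -1.08   0.102] a-73.3 w0.0215
j7 -1.18 t40.30 p [ 515.44 -164.46  156.52] F [5.37 1.14 4.32] T [ 0.118 -1.056  0.143] a-88.8 w0.0215
j7 -1.45 t40.67 p [ 515.44 -164.61  156.51] F [ 6.19 -0.51  4.62] T [ 0.043 -1.061  0.078] a-104.3 w0.0217
j7 -1.72 t41.03 p [ 515.39 -164.81  156.51] F [5.23 0.13 4.97] T [-0.074 -1.123  0.128] a-119.8 w0.0218
j7 -1.99 t41.40 p [ 515.27 -164.99  156.49] F [ 5.08 -0.84  4.8 ] T [-0.21  -1.182  0.113] a-135.2 w0.0215
j7 -2.26 t41.77 p [ 515.14 -165.15  156.48] F [ 4.56 -1.55  4.71] T [-0.326 -1.093  0.096] a-150.8 w0.0216
j7 -2.53 t42.13 p [ 514.97 -165.24  156.49] F [ 3.21 -2.23  4.87] T [-0.368 -1.045  0.103] a-166.3 w0.0214
j7 -2.80 t42.50 p [ 514.76 -165.34  156.46] F [ 4.52 -2.29  5.86] T [-0.33  -0.922  0.1  ] a178.2 w0.0217
```

374° wound. Let go, retreat straight up, check.

```bash
python3 - <<'E'
from h import *
ctrl.move_gripper(.05); s=rep("open")
ctrl.servo_line([.5144,-.1638,.20],velocity=.06); rep("up1")
ctrl.move_gripper(.06)
ctrl.servo_line([.5144,-.1638,.30],velocity=.2)
ctrl.servo_line([.40,.10,.32],velocity=.25); ctrl.sleep(.3); rep("away")
for n in("side","top"):
    p,d=ctrl.camera(n); np.savez(n+"7.npz",p=p,d=d)
    v0,u0=(140,240) if n=="side" else (190,310)
    cv2.imwrite(f"pics/{n}7.png",cv2.resize(p[v0:v0+140,u0:u0+160,::-1],(640,560)))
    P=cloud(n,d).reshape(-1,3)
    r=np.hypot(P[:,0]-.514,P[:,1]+.164)
    def o(t,m):
        q=P[m]
        if len(q)<4: print(n,t,len(q));return
        c,wh,a=cv2.minAreaRect(q[:,:2].astype(np.float32)*1000);print(n,t,len(q),"zmed %.4f"%np.median(q[:,2]),np.round([*c,*wh,a],1))
    o("boss",(r<.02)&(P[:,2]>.172)&(P[:,2]<.2))
    o("lid",(r<.04)&(P[:,2]>.141)&(P[:,2]<.15))
    o("knob",(r>.06)&(r<.11)&(P[:,2]>.19)&(P[:,2]<.202))
E
```

```text
open t43.08 p [ 514.08 -163.93  155.77] F [0.86 0.76 0.26] T [0.094 0.095 0.029] a177.7 w0.0500
up1 t43.97 p [ 514.16 -163.67  199.76] F [ 1.14  0.23 -0.91] T [ 0.043  0.074 -0.005] a177.7 w0.0499Traceback (most recent call last):
  File "<stdin>", line 6, in <module>
cell.Unreachable: the arm cannot follow that straight line within its joint ranges
```

```bash
python3 - <<'E'
from h import *
q=ctrl.state()['joint_positions'].copy(); q[6]+=2.6; ctrl.move_j(q); rep()
p=ctrl.state()['position']
ctrl.servo_line([p[0],p[1],.30],velocity=.2)
ctrl.move_to([.45,.25,.32],ori(0)); ctrl.sleep(.3); rep("away")
for n in("side","top"):
    p,d=ctrl.camera(n); np.savez(n+"7.npz",p=p,d=d)
    v0,u0=(140,240) if n=="side" else (190,310)
    cv2.imwrite(f"pics/{n}7.png",cv2.resize(p[v0:v0+140,u0:u0+160,::-1],(640,560)))
    P=cloud(n,d).reshape(-1,3)
    r=np.hypot(P[:,0]-.514,P[:,1]+.164)
    def o(t,m):
        q=P[m]
        if len(q)<4: print(n,t,len(q));return
        c,wh,a=cv2.minAreaRect(q[:,:2].astype(np.float32)*1000);print(n,t,len(q),"zmed %.4f"%np.median(q[:,2]),np.round([*c,*wh,a],1))
    o("boss",(r<.02)&(P[:,2]>.172)&(P[:,2]<.2))
    o("lid",(r<.04)&(P[:,2]>.141)&(P[:,2]<.15))
    o("knob",(r>.06)&(r<.11)&(P[:,2]>.19)&(P[:,2]<.202))
E
```

```text
t47.19 p [ 513.78 -163.51  298.88] F [-0.37  0.56  0.3 ] T [-0.106  0.077 -0.013] a-33.3 w0.0604
away t49.29 p [450.33 249.39 319.95] F [-0.59 -0.27  0.37] T [-0.041  0.055 -0.019] a-0.1 w0.0602
side boss 6 zmed 0.1838 [ 519.9 -163.1    2.8   14.4    1.6]
side lid 32 zmed 0.1449 [ 530.4 -152.8   19.8   48.2    2.2]
side knob 2
top boss 156 zmed 0.1839 [ 514.1 -163.6   21.9   22.2    2.1]
top lid 695 zmed 0.1464 [ 513.5 -163.5   67.5   67.7   44.8]
top knob 123 zmed 0.1961 [510.8 -79.1  20.5  22.2  45. ]
```

View pics/side7.png

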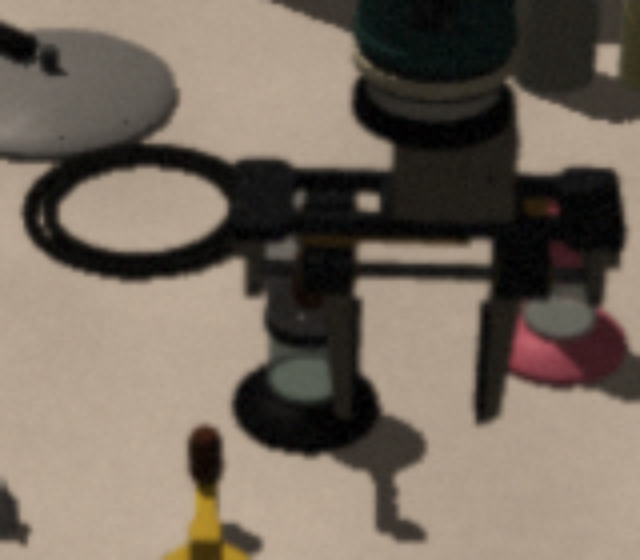

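View pics/top7.png

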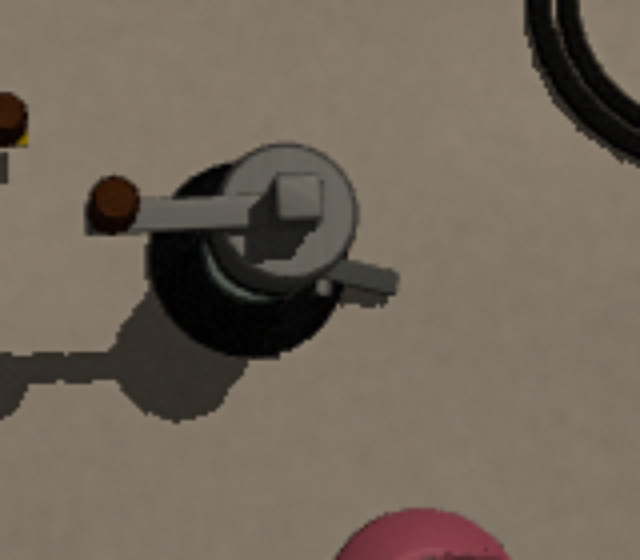

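Top view: the lid is on the mill, boss at crop (298,197) and knob at (113,205). The boss top is at z 0.1839 m (home is 0.184), centred at (514.1, −163.6) mm and level. The knob stands about 10° past a full turn, and the gripper is clear. Handing in.

```bash
python3 - <<'E'
from h import *
ctrl.sleep(.5); rep(); ctrl.sign_off()
E
```

```text
t49.89 p [449.97 250.02 320.  ] F [-0.3  -0.28  0.17] T [-0.034  0.082  0.028] a0.0 w0.0598
the job is handed in; nothing more can be done
```

The crank lid is seated on the mill and the crank has been wound about 370° clockwise. I let go, moved the arm clear and handed the job in at about 50 s. No verdict was reported.

I gripped the grey crank by its boss and slipped the skirt over the rim. I then turned it about 90° clockwise under 5–8 N until the socket dropped over the spindle. A light push took it home; the largest wrist force I sampled was about 10 N. I did the winding in two strokes by the boss, regripping half a turn back in between.

**Last checks**
- **Seating:** the boss top stood at 0.1839 m, against 0.184 m expected when home. Its centre was within about 1 mm of the measured mouth centre.
- **Winding:** 374° was commanded. The knob in the pictures points to about 370° of turn from where the socket engaged.
- **Bystanders:** I never moved near them, but I did not measure their positions again at the end.

**What disagreed**
- **Wrist torque:** it read only about 0.1 N m after each winding step, not the 0.28 N m stated for the burr. The spindle is hidden, so its turning is inferred: the lid sank about 13 mm below the point where it first stopped, which needs the square engaged.
- **Retreat:** one straight-line move away was refused because of a joint range. I turned the wrist back first and carried on.

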